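# Vent the parts washer and hold its sprung lid at the drip mark

### The job

The bench parts washer has stood sealed since its last hot wash: first loosen the round vent cap on its side reservoir, turning it anticlockwise by a quarter turn or a little more, so that suction no longer holds the gasketed lid. Then lift the sprung lid until its pointer is level with the middle of the three marks on the quadrant (the drip mark, lid 40 degrees open), so that the cleaner on its underside runs back into the tank, and finish while your fingers still hold it steady there, because it would shut by itself. Do not let the lid snap shut, leave the cap loosened, and leave the other things on the bench where they are.

Things in the scene. Friction and masses are not known exactly. Their poses are not given: they have to be found in the camera images.
- washer: Bench parts washer, fixed, turned up to 0.3 rad either way. Stainless tank 210 mm deep (x), 260 wide (y), rim 140 mm above the bench; grey reservoir box on its left (+y): x -95 to 95, y 138 to 242 mm, top at 100 mm. Steel quadrant strap on its right (-y). Origin: on the bench under the tank's centre; its front (control panel, handle) faces its -x, towards the robot; z up.
- cap_grip (a point): Centre of the vent cap, half way up it: black ribbed round cap, 48 mm across, 24 mm high, on a neck on the reservoir's top. In the washer's frame at (-45, 190, 130) mm; the cap spans heights 118 to 142 mm; the reservoir's flat top is 18 mm below it. Its axis is upright. The tank's lid edge is 58 mm to the right (-y) of this point.
- vent_cap (a joint): Turn of the vent cap in rad: 0 to 0.2 when screwed shut at the start, growing anticlockwise seen from above, stop at 2.0. The cap is captive, does not rise, and stays where it is left; turning takes about 0.12 N m. A quarter turn is 1.57.
- lid (a joint): Opening angle of the lid in rad: 0 shut on its gasket, growing as the front edge rises, stop at 1.25. Spring and weight close it with about 1.3 N m when shut and 1.7 N m at the drip mark (7 to 10 N at the handle). Drip mark (middle mark): 0.698 rad (40 degrees); lower and upper marks: 0.349 and 1.047 rad.
- lid_handle (a point): Centre of the lid's handle: a round black bar 12 mm thick along the washer's y, 108 mm free between two posts, 36 mm free below it. With the lid shut it is at (-73, 0, 194) mm in the washer's frame, which is 185 mm forward (-x) of the hinge axis and 46 mm above it; it moves with the lid in an arc about that axis. The lid is a stainless plate 212 x 264 mm, 8 mm thick.
- lid_hinge (a point): Middle of the lid's hinge axis at the far (+x) edge of the tank, fixed: at (112, 0, 148) mm in the washer's frame. The axis runs along the washer's y.
- drip_mark (a point): Middle one of three raised dark cross marks on the quadrant, a curved steel strap 14 mm wide of radius 130 mm about the hinge axis, on the washer's right (y -153 mm), reaching 130 mm above the hinge. A small dark pointer on the lid's right edge sweeps along inside the strap and is level with this mark when the lid is 40 degrees open.
- cassette: Bystander, not to be disturbed: a bicycle sprocket cassette, 112 mm across, 33 mm high, lying flat. Origin: underside centre.
- hub: Bystander, not to be disturbed: an aluminium wheel hub standing on end, 58 mm across, 90 mm high. Origin: underside centre.
- oil_bottle: Bystander, not to be disturbed: a small white oil bottle, 42 mm across, 115 mm high. Origin: underside centre.
- grease_jar: Bystander, not to be disturbed: a grey grease jar, 70 mm across, 65 mm high. Origin: underside centre.
- pedal: Bystander, not to be disturbed: a bicycle pedal lying flat, 95 x 84 mm, 22 mm high. Origin: underside centre.
- spanner: Bystander, not to be disturbed: a steel spanner, 170 mm long, lying flat. Origin: underside centre.
- screwdriver: Bystander, not to be disturbed: a screwdriver, 200 mm long, lying flat. Origin: underside centre.
- spoke_box: Bystander, not to be disturbed: a long flat carton of spokes, 312 x 62 mm, 28 mm high. Origin: underside centre.

How it is judged:
By the outcome, as a careful person would: the job done as asked, in the order asked, and still so for the second after the job is handed in, while the arm keeps its last pose, push and grip.
It also fails if it takes over 48 s, if anything falls off the work surface, if the arm or the gripper's body presses on something with over 40 N, if the wrist force passes 120 N, or if a joint passes its speed limit or range.

### The arm

A 6-joint arm with a two-finger parallel gripper is mounted at the origin on the work surface. World frame = base frame: x ahead of the robot, y to its left, z up, the work surface at z = 0. Lengths are in m, angles in rad, forces in N, time in s.
With the tool pointing down it reaches from about 0.425 to 0.925 m from the base axis. Payload 12.5 kg.
Tool frame: the origin (TCP) lies at the very end of the fingers, on their centre line; the grasp point (between the pads) lies 19 mm behind it (r.grasp_offset is the distance from the TCP to the grasp point, in m); z points along the fingers, y is the line along which they close (so a half turn about z gives the same grasp; the last joint's range is limited). The gripper opens to 85 mm and grips with 20 to 120 N. Pads are 22 mm wide; open, the fingers measure 114 mm over their backs; the gripper's body (76 mm by 85 mm) begins 54 mm behind the grasp point. The pads swing forward as they close: fully open they stand 13 mm farther back than shut.
Start: joints at [1.159, 0.491, 1.559, -0, 1.092, -0.106], TCP at [0.188, 0.596, 0.231] pointing down, gripper open.
Joint ranges: [-3.1, 3.1], [-0.84, 2.19], [0.05, 2.79], [-1.13, 4.28], [0.06, 2.93], [-2.69, 2.69]. Speed limits (rad/s): [2.22, 2.22, 2.79, 3.14, 3.14, 3.14].

### API

Orientations are given as a rotation vector (axis times angle).
In Python, from workcell import r, capture, camera_params gives the robot as it stands.
- The arm moves only by the shell command python3 -m inch 'ROWS' [FORCE]. ROWS is JSON, a list of rows, each a list of 5 numbers: the gripper's target within -1 to 1 (fully open at 1, half-way at 0, shut at -1), then the shift along the tool's x, y, z each as a share of 0.025 m, from -1 to 1, then the turn about the tool's z as a share of 0.12 rad, from -1 to 1. In form: [[claw, tx, ty, tz, yaw], ...]. A call has 1 to 20 rows; each row shifts and turns the commanded pose from where the row before left it, along the tool's axes as they then stand; what a row does not reach is not made up. A row lasts 1/8 s, in which the tool goes at most 62.5 mm and 10.7 degrees, less where a joint would pass 70% of its speed; a pose out of reach is approached as far as the arm can. A call with a number of a shift or a turn outside -1 to 1 is refused whole. A call with a gripper value outside its range is refused whole. The fingers move at their own pace and stop on an object; FORCE is the grip in N (left out, the last holds). Time passes only in rows, so rows that do not move let the fingers close. It gives the time, the measured TCP pose, the force, the opening and the grip force at its end, in the units of the state.
- r.sense(): the state, without advancing time (a new reading comes with each control period).
- capture(name): name is "scene" or "side" or "wrist"; returns the picture (420x560x3 uint8, blue, green, red); there is no depth.
- camera_params(name): a dict with "fx", "fy", "cx", "cy" (pixels), "xyz" and "rotation" of the camera in the world. Camera axes: x right, y down, z forward; pixel columns grow to the right and rows downward; lengths in m; the calibration is good to about 2 mm. A picture is of the moment at which its call begins: read the wrist's pose just before it. camera_params takes no time and is no camera call; for the wrist camera it gives the pose at the moment of the call.
- r.hand_in(): hands the job in; it is judged then, once.
The state is a dict: "clock": time; "joints": joint angles; "qd": joint speeds; "joint_efforts": joint torques, N m; "position": TCP position; "orientation": TCP orientation; "force": force on the tool from outside, world axes, zero at the start; "torque": the same for the moment, N m; "finger_gap": opening from 0.0 (shut) to 1.0 (fully open); "grip_force": force on a finger pad.
Only numpy, scipy, OpenCV 4.12 (cv2) and the standard library are available. Lean on these libraries where they do the work, as an engineer would, in place of code of your own. Each camera call takes 0.05 s, during which the arm holds its last target. There are 200 camera calls.

## Working session

There is one attempt and no reset: what is moved stays moved. The work goes in short steps, Python scripts to look and compute and a shell command to move; the robot and the scene stay as the last step left them, time stands still between calls to the robot, and variables do not carry over. Pictures are saved under pics/ and viewed, at most 10 in all, crops included, and the job is handed in when it is done.

```bash
mkdir -p pics; ls; python3 - <<'E'
from workcell import r,capture,camera_params
import cv2
s=r.sense();print(s)
for n in("scene","side"):
    cv2.imwrite(f"pics/{n}0.png",capture(n));print(n,camera_params(n))
E
```

```text
pics
{'clock': 0.0, 'joints': array([ 1.15937527e+00,  4.91558977e-01,  1.55947886e+00,  2.63960157e-05,
        1.09167523e+00, -1.05575606e-01]), 'qd': array([-4.28558532e-04,  5.47132217e-04, -9.87997824e-05,  4.39292199e-04,
       -1.54274914e-03,  1.92996553e-04]), 'joint_efforts': array([ 2.31318672e-04, -6.18418980e+01, -2.61607021e+01, -1.06702562e-04,
        3.86057189e-03,  2.16348172e-05]), 'position': array([0.18805163, 0.59579415, 0.23071797]), 'orientation': array([-4.78522398e-01, -3.10462174e+00,  1.69189342e-03]), 'force': array([ 0.42254429, -0.07709947, -0.36772233]), 'torque': array([-0.01552685, -0.0546176 , -0.02099487]), 'grip_force': 0.0, 'finger_gap': 0.9980244089700725}
scene {'fx': 478.1006250876314, 'fy': 478.1006250876314, 'cx': 276.4861659171751, 'cy': 203.87950518837744, 'xyz': array([ 1.0285785 , -0.64511979,  0.9263556 ]), 'rotation': array([-2.23353344, -0.69257799,  0.32430135])}
side {'fx': 495.66983510316413, 'fy': 495.66983510316413, 'cx': 283.8617791623034, 'cy': 213.01142990312803, 'xyz': array([ 0.47682528, -0.95583642,  1.17586881]), 'rotation': array([-2.3642815 ,  0.06758745, -0.04841563])}
```

View pics/scene0.png

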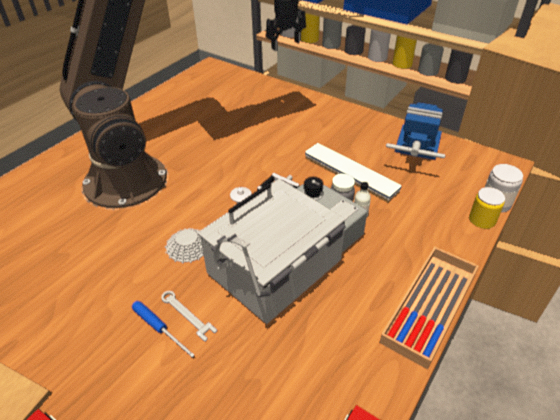

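View pics/side0.png

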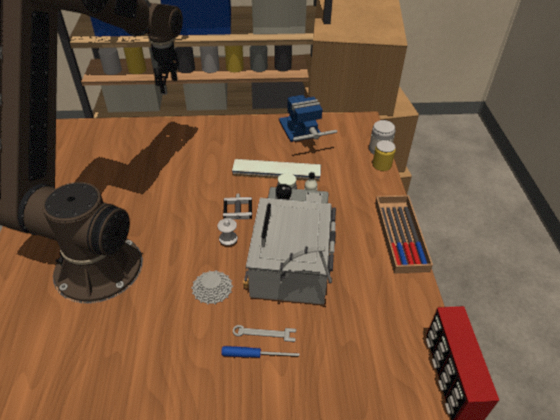

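The scene view shows the washer with the black cap at about (314,187) and the handle from (232,218) to (272,186). In the side view the cap is at (284,191) and the handle runs (267,205) to (264,242). I'll enlarge both for accurate pixels.

```bash
python3 - <<'E'
import cv2,numpy as np
a=cv2.imread("pics/scene0.png")[165:315,190:390];b=cv2.imread("pics/side0.png")[160:310,210:350]
a=cv2.resize(a[:130],None,fx=4,fy=4,interpolation=2)[:, :800];cv2.imwrite("pics/a.png",a[:520])
b=cv2.resize(b,None,fx=4,fy=4,interpolation=2);cv2.imwrite("pics/b.png",b)
E
```

```text
(no output)
```

View pics/a.png

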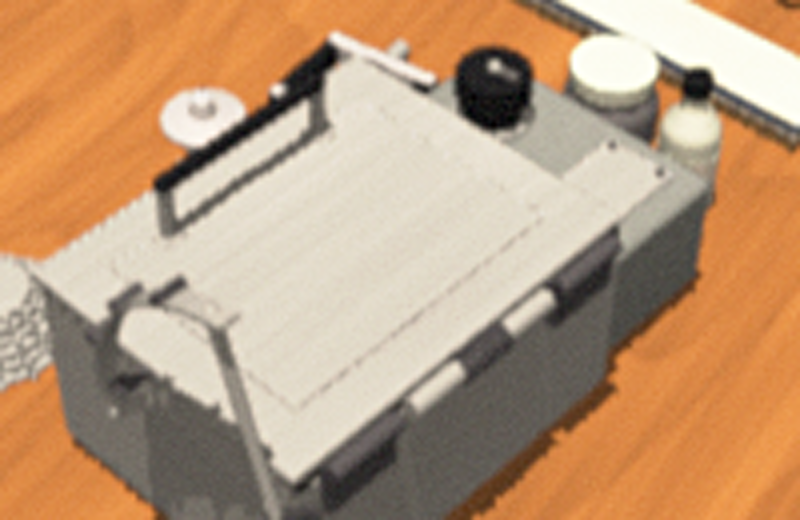

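View pics/b.png

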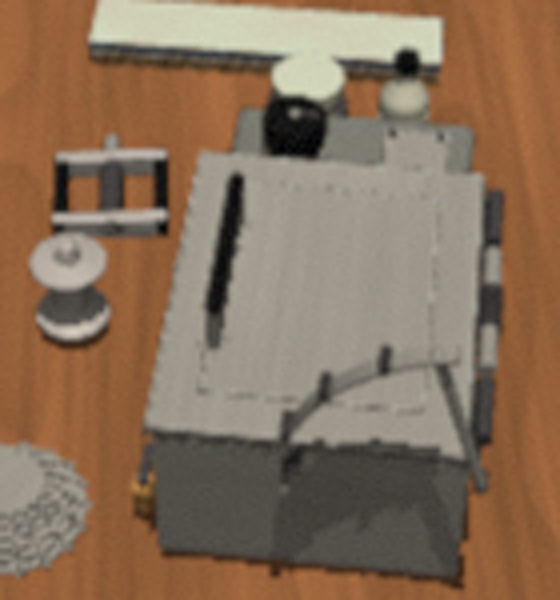

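The crops show the cap centre at scene (313,187) and side (284,192), and the handle ends clear in both. Next I fit the washer pose.

```bash
cat > h.py <<'E'
import numpy as np,cv2
from scipy.optimize import least_squares
from scipy.spatial.transform import Rotation as R
from workcell import r,capture,camera_params
def proj(c,P):
    q=R.from_rotvec(c["rotation"]).inv().apply(np.atleast_2d(P)-c["xyz"])
    return np.c_[c["fx"]*q[:,0]/q[:,2]+c["cx"],c["fy"]*q[:,1]/q[:,2]+c["cy"]]
def W(p,L):return R.from_rotvec([0,0,p[2]]).apply(np.atleast_2d(L))+[p[0],p[1],0]
def loc(): # tool frame
    s=r.sense();return s,R.from_rotvec(s["orientation"]),s["position"]
E
python3 - <<'E'
from h import *
L=np.array([[-45,190,130],[-73,60,194],[-73,-60,194],[-106,-132,148],[106,-132,148]])/1e3
o={"scene":[(313.25,187),(273.7,176.2),(230.5,211.2),(197.5,230.5),(262.5,286)],"side":[(283.75,191.7),(269,205),(263.5,237.5),(247,268),(327,274.5)]}
C={n:camera_params(n) for n in o}
f=lambda p:np.concatenate([(proj(C[n],W(p,L))-o[n]).ravel() for n in o])
s=least_squares(f,[.65,0,0],loss="soft_l1")
print(s.x,f(s.x).reshape(-1,2).round(1))
p=s.x;print(W(p,[[-.045,.19,.13],[-.073,0,.194],[.112,0,.148]]))
s,Rt,t=loc();print(Rt.as_matrix().round(3))
E
```

```text
[ 0.57427188 -0.02997305 -0.18145137] [[ 0.2 -1.3]
 [-5.1  9.1]
 [-0.5 -0.8]
 [ 0.4  3.4]
 [ 0.1  1. ]
 [ 0.3 -0.8]
 [ 0.2 -0.5]
 [-0.6 -1.6]
 [-0.3 -1.4]
 [ 0.4  0.5]]
[[ 0.56429754  0.16502827  0.13      ]
 [ 0.50247033 -0.01679966  0.194     ]
 [ 0.68443316 -0.05018426  0.148     ]]
[[-0.954  0.301 -0.   ]
 [ 0.301  0.954 -0.001]
 [ 0.    -0.001 -1.   ]]
```

```bash
python3 -m inch '[[1,0,0,0,0.89],[1,0,0,0,0.89],[1,0,0,0,0.89],[1,0,0,0,0.89],[1,0,0,0,0.89],[1,0,0,0,0.89],[1,0,0,0,0.89],[1,-1,0.2,0,0],[1,-1,0.2,0,0],[1,-1,0.2,0,0],[1,-1,0.2,0,0],[1,-1,0.2,0,0],[1,-1,0.2,0,0],[1,-1,0.2,0,0],[1,-1,0.2,0,0],[1,-1,0.2,0,0],[1,-1,0.2,0,0]]'
python3 -m inch '[[1,-1,0.2,0,0],[1,-1,0.2,0,0],[1,-1,0.2,0,0],[1,-1,0.2,0,0],[1,-1,0.2,0,0],[1,-1,0.2,0,0],[1,-1,0.2,0,0],[1,-1,0.2,0,0],[1,-1,0.2,0,0],[1,-1,0.2,0,0],[1,-1,0.2,0,0],[1,-1,0.2,0,0],[1,-0.4,0.15,0,0],[1,0,0,0,0]]'
python3 - <<'E'
from h import *
s,Rt,t=loc();cp=camera_params("wrist");im=capture("wrist");cv2.imwrite("pics/w1.png",im)
print(s["clock"],t,Rt.inv().apply(np.array([.5643,.1650,.115])-t)/.025, proj(cp,[[.5643,.165,.142],[.5643,.165,.118]]),cp["xyz"],s["joints"][5])
E
```

```text
clock: 2.22
position: [0.3556, 0.4027, 0.2311]
orientation: [-1.579, -2.716, 0.001]
force: [-0.4, -0.3, 0.0]
finger_gap: 1.0
grip_force: 0.0
clock: 3.98
position: [0.564, 0.1655, 0.231]
orientation: [-1.58, -2.715, 0.0]
force: [-0.2, -0.1, -1.2]
finger_gap: 0.999
grip_force: 0.0
3.975 [0.56402668 0.16548707 0.2309747 ] [-2.39574487e-02  1.91539995e-03  4.63897966e+00] [[271.95754037 212.02786191]
 [271.94892007 201.26751449]] [0.5241247  0.23548395 0.37231529] -0.3437805764486689
```

View pics/w1.png

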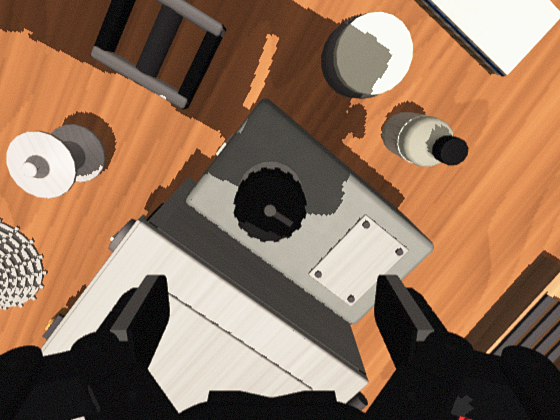

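The wrist view shows the cap at (270,204), about where predicted (272,212 for the top centre), with its pivot at (270,211). The approach area is clear, so I descend, close and turn.

```bash
python3 -m inch '[[1,0,0,0.8,0],[1,0,0,0.8,0],[1,0,0,0.8,0],[1,0,0,0.8,0],[1,0,0,0.8,0],[1,0,0,0.64,0],[1,0,0,0,0],[-1,0,0,0,0],[-1,0,0,0,0],[-1,0,0,0,0],[-1,0,0,0,0],[-1,0,0,0,0],[-1,0,0,0,0],[-1,0,0,0,0],[-1,0,0,0,0]]' 60
```

```text
clock: 5.9
position: [0.5629, 0.165, 0.1164]
orientation: [-1.578, -2.715, 0.003]
force: [-8.9, -4.8, 11.6]
finger_gap: 0.544
grip_force: 60.7
```

```bash
python3 -m inch '[[-1,0,0,0,-0.9],[-1,0,0,0,-0.9],[-1,0,0,0,-0.9],[-1,0,0,0,-0.9],[-1,0,0,0,-0.9],[-1,0,0,0,-0.9],[-1,0,0,0,-0.9],[-1,0,0,0,-0.9],[-1,0,0,0,-0.9],[-1,0,0,0,-0.9],[-1,0,0,0,-0.9],[-1,0,0,0,-0.9],[-1,0,0,0,-0.9],[-1,0,0,0,-0.9],[-1,0,0,0,-0.9],[-1,0,0,0,-0.9],[-1,0,0,0,-0.2],[-1,0,0,0,0]]'
python3 - <<'E'
from h import *
s=r.sense();print(s["torque"],s["joints"],s["orientation"])
E
```

```text
clock: 8.15
position: [0.5633, 0.1667, 0.1164]
orientation: [-1.076, 2.952, 0.002]
force: [-7.5, 7.6, 8.4]
finger_gap: 0.542
grip_force: 60.9
[1.19858019 1.11080495 0.09672544] [ 1.74599454e-01  5.75080910e-01  1.76739263e+00  2.05563602e-03
  7.99320841e-01 -2.09671505e+00] [-1.07587430e+00  2.95156288e+00  2.33428949e-03]
```

```bash
python3 -m inch '[[1,0,0,0,0],[1,0,0,0,0],[1,0,0,0,0],[1,0,0,0,0],[1,0,0,-0.5,0],[1,0,0,-1,0],[1,0,0,-1,0],[1,0,0,-1,0],[1,0,0,-1,0],[1,0,0,-1,0],[1,0,0,0,0]]'
python3 - <<'E'
from h import *
cp=camera_params("wrist");im=capture("wrist")
print(proj(cp,W([.57427,-.02997,-.18145],[[-.045,.19,.142],[.005,.19,.142],[-.073,0,.194]])))
cv2.imwrite("pics/w2.png",im)
E
```

```text
clock: 9.52
position: [0.5645, 0.1657, 0.2552]
orientation: [-1.074, 2.948, -0.001]
force: [-0.5, 0.1, -0.1]
finger_gap: 0.999
grip_force: 0.0
[[ 272.10687042  200.57519741]
 [ 221.99324668  239.95791535]
 [  55.73843411 -105.75038528]]
```

View pics/w2.png

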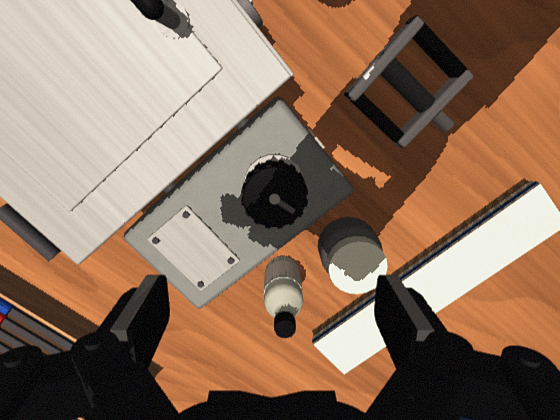

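The cap's index line sits in the same place in the hand's view as before, from (274,200) to (295,214). So it turned the full 1.75 rad with the fingers, without slipping. Next the handle.

```bash
python3 -m inch '[[1,0,0,0,1],[1,0,0,0,1],[1,0,0,0,1],[1,0,0,0,1],[1,0,0,0,1],[1,0,0,0,1],[1,0,0,0,1],[1,0,0,0,1],[1,0,0,0,1],[1,0,0,0,1],[1,0,0,0,1],[1,0,0,0,1],[1,0,0,0,1],[1,0,0,0,1],[1,0,0,0,1],[1,0,0,0,1],[1,0,0,0,1],[1,0,0,0,1],[1,0,0,0,1],[1,0,0,0,1]]'
python3 -m inch '[[1,0,0,0,0.42],[1,-0.95,-0.14,0,0],[1,-0.95,-0.14,0,0],[1,-0.95,-0.14,0,0],[1,-0.95,-0.14,0,0],[1,-0.95,-0.14,0,0],[1,-0.95,-0.14,0,0],[1,-0.95,-0.14,0,0],[1,-0.95,-0.14,0,0],[1,0,0,0,0],[1,0,0,0,0]]'
python3 - <<'E'
from h import *
s,Rt,t=loc();cp=camera_params("wrist");im=capture("wrist")
P=[.57427,-.02997,-.18145]
print(proj(cp,W(P,[[-.073,0,.194],[-.073,.06,.194],[-.073,-.06,.194]])))
print(s["clock"],t,Rt.as_matrix()[:,1],Rt.inv().apply(W(P,[[-.073,0,.178]])[0]-t)/.025,s["joints"])
cv2.imwrite("pics/w3.png",im)
E
```

```text
clock: 12.08
position: [0.5636, 0.1655, 0.2517]
orientation: [-2.365, -2.066, 0.002]
force: [0.6, 0.2, -0.0]
finger_gap: 1.003
grip_force: 0.0
clock: 13.45
position: [0.502, -0.0163, 0.2526]
orientation: [-2.413, -2.011, 0.0]
force: [0.4, 0.5, 0.5]
finger_gap: 1.003
grip_force: 0.0
[[272.03196322 228.57305613]
 [272.13845627 126.34955626]
 [271.94272826 314.23038064]]
13.45 [ 0.50201905 -0.01633118  0.25259433] [ 9.83619116e-01 -1.80259048e-01 -3.31361870e-04] [-0.01562374  0.02202631  2.98376307] [-1.64196310e-01  2.93015954e-01  1.82511828e+00  2.21420940e-04
  1.02378661e+00  1.69383373e-02]
```

View pics/w3.png

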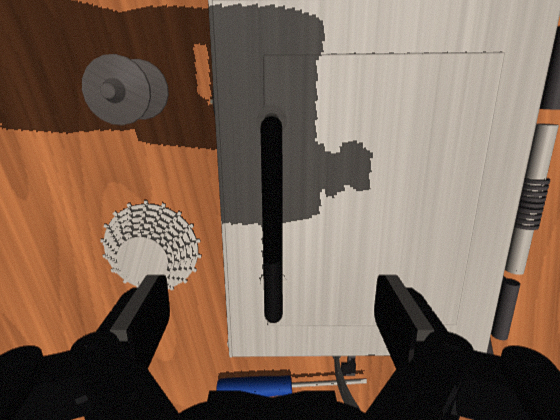

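The bar runs vertically at column 272, rows 117 to 323, which matches the prediction. I descend and grip.

```bash
python3 -m inch '[[1,0,0,0.75,0],[1,0,0,0.75,0],[1,0,0,0.75,0],[1,0,0,0.75,0],[-1,0,0,0,0],[-1,0,0,0,0],[-1,0,0,0,0],[-1,0,0,0,0],[-1,0,0,0,0],[-1,0,0,0,0],[-1,0,0,0,0],[-1,0,0,0,0],[-1,0,0,0,0]]' 60
python3 - <<'E'
import numpy as np
P=lambda d:np.array([-185*np.cos(d)+46*np.sin(d),185*np.sin(d)+46*np.cos(d)])
a=np.radians(np.arange(0,41,2.5));q=np.array([P(x) for x in a]);print((np.diff(q,axis=0)/25).round(2),(q[-1]-q[0])/25)
E
```

```text
clock: 15.12
position: [0.5023, -0.0162, 0.1781]
orientation: [2.413, 2.012, 0.001]
force: [-1.8, 0.3, 6.4]
finger_gap: 0.116
grip_force: 58.7
[[0.09 0.32]
 [0.1  0.32]
 [0.11 0.31]
 [0.13 0.31]
 [0.14 0.3 ]
 [0.15 0.29]
 [0.17 0.29]
 [0.18 0.28]
 [0.19 0.27]
 [0.2  0.26]
 [0.21 0.25]
 [0.23 0.24]
 [0.24 0.23]
 [0.25 0.22]
 [0.26 0.21]
 [0.26 0.2 ]] [2.91400032 4.32615009]
```

```bash
python3 -m inch '[[-1,0,0.09,-0.32,0],[-1,0,0.1,-0.32,0],[-1,0,0.11,-0.31,0],[-1,0,0.13,-0.31,0],[-1,0,0.14,-0.3,0],[-1,0,0,0,0]]'
```

```text
clock: 15.88
position: [0.5158, -0.0186, 0.2173]
orientation: [-2.412, -2.011, 0.001]
force: [-3.8, 3.7, -7.7]
finger_gap: 0.112
grip_force: 58.5
```

```bash
python3 -m inch '[[-1,0,0.15,-0.29,0],[-1,0,0.17,-0.29,0],[-1,0,0.18,-0.28,0],[-1,0,0.19,-0.27,0],[-1,0,0.2,-0.26,0],[-1,0,0.21,-0.25,0],[-1,0,0.23,-0.24,0],[-1,0,0.24,-0.23,0],[-1,0,0.25,-0.22,0],[-1,0,0.26,-0.21,0],[-1,0,0.26,-0.2,0],[-1,0,0,0,0],[-1,0,0,0,0]]'
python3 - <<'E'
from h import *
s,Rt,t=loc();P=[.57427,-.02997,-.18145]
g=t-Rt.as_matrix()[:,2]*.016 # bar ~16 mm behind TCP at grasp
l=R.from_rotvec([0,0,-P[2]]).apply(g-[P[0],P[1],0])
f=lambda d:np.arctan2(d[1],-d[0])
d=np.array([l[0]-.112,l[2]-.148]);print(l,np.degrees(f(d)-f([-.185,.046])),np.hypot(*d),np.hypot(.185,.046))
for n in("scene","side"):
    c=camera_params(n);im=capture(n);cv2.imwrite(f"pics/{n}1.png",im)
    H=W(P,[.112,-.153,.148])[0]
    A=np.radians([20,30,40,50,60]);Q=W(P,[[.112-.13*np.cos(a),-.153,.148+.13*np.sin(a)] for a in A]);print(proj(c,Q).round(1))
a=cv2.resize(cv2.imread("pics/scene1.png")[150:300,180:320],None,fx=4,fy=4,interpolation=2)
b=cv2.resize(cv2.imread("pics/side1.png")[200:300,240:340],None,fx=4,fy=4,interpolation=2)
cv2.imwrite("pics/c.png",a);cv2.imwrite("pics/d.png",b)
E
```

```text
clock: 17.5
position: [0.5708, -0.0281, 0.2877]
orientation: [-2.409, -2.009, 0.004]
force: [-26.0, 10.2, 18.7]
finger_gap: 0.116
grip_force: 59.4
[-0.00363575  0.00123946  0.30374238] 39.44346815566174 0.1939776156262133 0.19063315556324403
[[215.7 247.8]
 [217.7 243.4]
 [220.9 240.4]
 [225.5 239.1]
 [231.2 239.4]]
[[282.2 266. ]
 [286.1 261.3]
 [291.5 257. ]
 [298.2 253.5]
 [306.1 250.8]]
```

View pics/c.png

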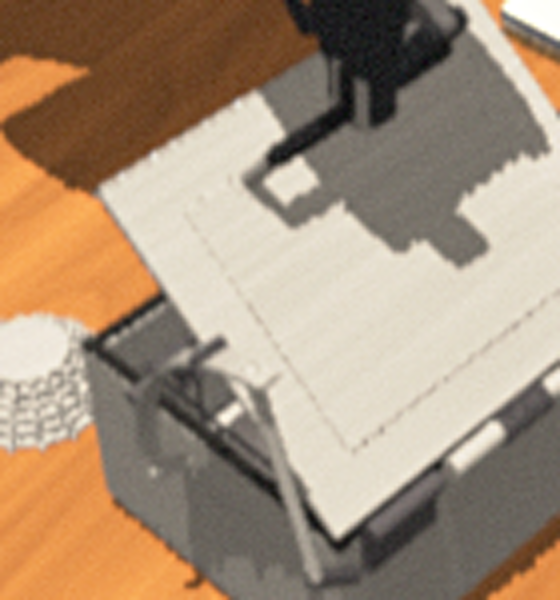

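View pics/d.png

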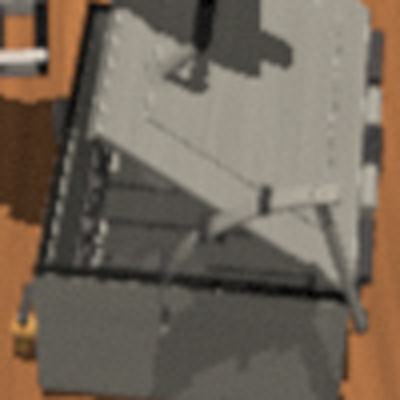

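The lid is raised, with its front-right corner at scene (205,197) and side (264,234). The quadrant marks are partly hidden by the lid edge. I'll triangulate the corner shut and open to get the angle.

```bash
python3 - <<'E'
from h import *
P=[.57427,-.02997,-.18145]
C=[camera_params(n) for n in("scene","side")]
def tri(a,b):
    s=least_squares(lambda x:np.r_[proj(C[0],x)[0]-a,proj(C[1],x)[0]-b],[.55,-.1,.2]);
    return R.from_rotvec([0,0,-P[2]]).apply(s.x-[P[0],P[1],0]),s.fun.round(1)
a,e=tri((197.5,230.5),(247,268));b,e2=tri((205,196.75),(263.75,233.75))
print(a,e,b,e2)
g=lambda l:np.degrees(np.arctan2(l[2]-.148,.112-l[0]));print(g(a),g(b),np.hypot(.112-b[0],b[2]-.148))
for d in (36,38,40,42):  # predicted front-right top/bottom corner
    t=np.radians(d);Q=[[.112-.218*np.cos(t)+h*np.sin(t),-.132,.148+.218*np.sin(t)+h*np.cos(t)] for h in(-.004,.004)]
    print(d,[proj(c,W(P,Q)).round(1).tolist() for c in C])
E
```

```text
[-0.10575164 -0.13398801  0.15443095] [-0.6  1.9 -0.5 -2.3] [-0.05975546 -0.12886089  0.28456362] [-0.3  1.  -0.2 -1.3]
1.6916474170647056 38.488384537796065 0.21943007999675318
36 [[[202.0, 201.2], [203.0, 199.9]], [[260.6, 236.3], [262.5, 234.8]]]
38 [[[203.0, 200.0], [204.1, 198.8]], [[262.4, 234.8], [264.4, 233.3]]]
40 [[[204.1, 198.9], [205.3, 197.8]], [[264.3, 233.4], [266.3, 231.9]]]
42 [[[205.3, 197.8], [206.6, 196.9]], [[266.2, 231.9], [268.4, 230.5]]]
```

```bash
python3 -m inch '[[-1,0,-0.07,-0.1,0],[-1,0,0,0,0],[-1,0,0,0,0]]'
python3 - <<'E'
from h import *
P=[.57427,-.02997,-.18145]
s,Rt,t=loc()
def av(n,k=6):return np.mean([capture(n).astype(float) for _ in range(k)],0).astype(np.uint8)
a=av("scene")[215:290,195:265];b=av("side")[225:300,265:335];w=av("wrist",1)
cv2.imwrite("pics/wfull.png",w)
z=lambda i,f:cv2.resize(i,None,fx=f,fy=f,interpolation=cv2.INTER_CUBIC)
top=np.hstack([z(a,5.7)[:425,:399],z(b,5.7)[:425,:399]])
bot=cv2.resize(w[240:420],(560,175));bot=np.hstack([bot,np.zeros((175,238,3),np.uint8)])
cv2.imwrite("pics/e.png",np.vstack([top,bot]))
for d in (20,40,60):
  for rad in (.123,.115,.1,.137):
    x=np.radians(d);q=[[.112-rad*np.cos(x),y,.148+rad*np.sin(x)] for y in(-.153,)]
    print(d,rad,[((proj(camera_params(n),W(P,q))-o)*5.7).round()[0].tolist() for n,o in(("scene",(195,215)),("side",(265-70,225)))])
print(proj(camera_params("wrist"),W(P,[[.112-.13*.766,-.153,.148+.13*.643]])), s["force"],t)
E
```

```text
clock: 17.98
position: [0.5707, -0.0281, 0.2879]
orientation: [-2.41, -2.01, 0.002]
force: [-8.8, 7.4, -4.9]
finger_gap: 0.114
grip_force: 60.1
20 0.123 [[130.0, 201.0], [512.0, 239.0]]
20 0.115 [[144.0, 217.0], [528.0, 244.0]]
20 0.1 [[171.0, 247.0], [560.0, 255.0]]
20 0.137 [[106.0, 173.0], [482.0, 229.0]]
40 0.123 [[159.0, 162.0], [562.0, 191.0]]
40 0.115 [[172.0, 181.0], [576.0, 199.0]]
40 0.1 [[195.0, 217.0], [601.0, 216.0]]
40 0.137 [[137.0, 128.0], [538.0, 175.0]]
60 0.123 [[214.0, 157.0], [641.0, 157.0]]
60 0.115 [[224.0, 177.0], [649.0, 169.0]]
60 0.1 [[241.0, 214.0], [665.0, 190.0]]
60 0.137 [[198.0, 121.0], [625.0, 137.0]]
[[293.59636327 426.58857186]] [-8.84427379  7.42460779 -4.86153229] [ 0.57073876 -0.02807099  0.28793669]
```

View pics/e.png

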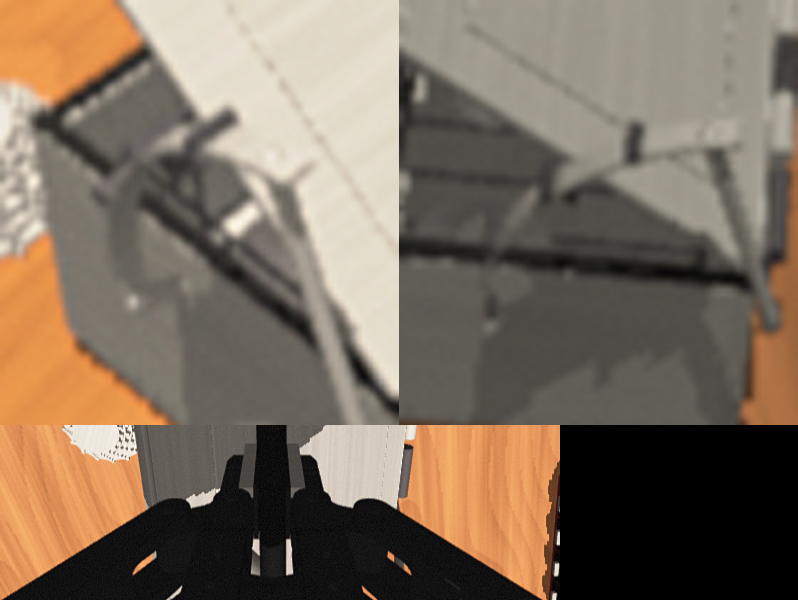

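In the last picture (side panel, right) the drip mark is at (545,185). The dark pointer beside it is at about (572,197), against (576,199) predicted for 40°, so they are level. The arm kinematics give about 39.4°. I'll nudge up half a degree, settle and hand in.

```bash
python3 -m inch '[[-1,0,0.07,-0.05,0],[-1,0,0,0,0],[-1,0,0,0,0],[-1,0,0,0,0],[-1,0,0,0,0]]' && python3 -c "
from workcell import r
s=r.sense();print(abs(s['qd']).max(),s['force']);print(r.hand_in())"
```

```text
clock: 19.25
position: [0.5723, -0.0283, 0.2892]
orientation: [-2.41, -2.009, 0.003]
force: [-9.8, 7.2, -3.9]
finger_gap: 0.114
grip_force: 60.1
0.002109768449940518 [-9.7658247   7.20109458 -3.9313029 ]
the job is handed in; nothing more can be done
None
```

I turned the vent cap about 1.75 rad anticlockwise and left it loosened, then lifted the lid to about 40° by arm position and pointer view, and handed in at 19.3 s with the fingers still holding it there; no verdict came back.

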